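# Fit the filter cassette, then hold the resin cell in the curing-light beam

### The job

Get the curing-light transmission bench ready for a reading: take the filter cassette out of its storage block, stand it in the grooved slot in front of the sensor, fully home, and let go of it. Then take the cell with the round stopper out of the rack, gripping it by its two broad frosted faces only (no finger on the clear end windows or the stopper), and hold it upright in the beam, midway between the tip of the curing light and the cassette, with its clear ends squarely facing along the beam and its middle at beam height, touching nothing but the fingers; do not knock it against the bench on the way. The program finishes while still holding the cell there; leave the open cell, the little bottle, the glass dish and the foil box where they are.

Things in the scene. Friction and masses are not known exactly. Their poses are not given: they have to be found in the camera images.
- meter_bench: Fixed bench (mm). Origin on the desk under mid-gap; x along the beam, light to sensor; z up. Rail x -73..117, 64 wide, 12 high. White curing light on an arm at 45 degrees towards -x +y, top z 71; its black bent tip ends at x -40 on the axis. Cassette holder x 30..54, y +-30, top z 68; behind it the sensor head, to x 118, top z 72. The gap is free from x -40 to 30 above the rail.
- beam_mid (a point): Middle of the gap on the beam axis, 56 mm above the desk; axes as the bench. The beam is level, along x, about 4 mm across.
- slot_floor (a point): Centre of the floor of the cassette slot, at x 42, z 34 mm on the bench; axes as the bench. The slot takes the cassette upright, thin direction along the beam: 8 mm wide along x, 42.5 mm along y; grooves 26 mm deep with flared lead-ins 8 mm high above them. No latch: the cassette slides down to the floor.
- cassette: Loose filter cassette, 40 g: black frame 6 (x) x 40 (y) x 46 mm high with a square grey glass, and on top a ribbed grip block 10 (x) x 26 (y) mm, 46 to 68 mm above the foot. Origin: centre of the underside; x is its thin direction, z up. Seated, its origin is at slot_floor, either way round. Starts upright in the storage block, 14 mm deep.
- cassette_stand: Plain grey storage block for the cassette, fixed, 44 (x) x 66 (y) x 22 mm high on a foot 4 mm wider all round and 4 mm high, one slot. Origin: centre of its underside; the cassette stands in it with the same axes, origin 8 mm above the desk.
- cell_rack: Plain grey cell rack, fixed, 136 (x) x 44 (y) x 20 mm high on a foot 4 mm wider all round and 4 mm high, three wells 14 mm deep in a row along x at x = -42, 0, +42 mm. Origin: centre of its underside. The stoppered cell and the open cell stand in the two end wells (either way round), the middle well is empty.
- sample_cell: The cell to hold, 32 g: outer 26 (x) x 16 (y) x 48 mm high, cured resin inside, white round stopper (10 mm wide, 8 high) on top. Its two broad faces (facing +y and -y, 16 mm apart) are frosted: grip here. Origin: centre of the underside; light path along x; z up. Starts in the rack, underside 6 mm above the desk, x along the rack's x, 34 mm of it above the rack.
- cell_mid (a point): Middle of the sample cell, 24 mm above its underside; axes as the cell.
- cell_windows: The two clear glass end windows of the sample cell (12 mm wide between the frosted walls, 26 mm apart over all, facing +x and -x) and its glass floor; part of the cell, same origin and axes. Not to be touched by the fingers.
- cell_stopper: The white stopper in the top of the sample cell, part of the cell, same origin and axes; its knob reaches 56 mm above the cell's underside. Not to be touched by the fingers.
- open_cell: A second, empty cell of the same size without a stopper, in the other end well, loose; leave it. Origin: centre of its underside.
- bond_bottle: Small dark dropper bottle with a white cap, 21 x 21 x 58 mm, loose bystander behind the rack. Origin: centre of its underside.
- dappen_dish: Small clear waisted glass dish, 32 x 32 x 25 mm, loose bystander behind the rack. Origin: centre of its underside.
- foil_box: White hinged little box, 34 x 56 x 18 mm, loose bystander behind the storage block. Origin: centre of its underside.
There are look-alikes about, which are no part of the job. What is shaped like the sample_cell but green is not meant.

How it is judged:
By the outcome, as a careful person would: the job done as asked, in the order asked, and still so for the second after the job is handed in, while the arm keeps its last pose, push and grip.
It also fails if it takes over 62 s, if anything falls off the work surface, if the arm or the gripper's body presses on something with over 40 N, if the wrist force passes 120 N, or if a joint passes its speed limit or range.

### The arm

A 6-joint arm with a two-finger parallel gripper is mounted at the origin on a cart in front of the work surface, level with it; the furniture and walls round the work are solid. World frame = base frame: x ahead of the robot, y to its left, z up, the work surface at z = 0. Lengths are in mm, angles in rad, forces in N, time in s.
With the tool pointing down it reaches from about 325 to 900 mm from the base axis. Payload 6.1 kg.
Tool frame: the origin (TCP) lies midway between the tips of the shut fingers; the grasp point (between the pads) lies ctrl.pinch_z behind it (ctrl.pinch_z is the distance from the TCP to the grasp point, in mm); z points along the fingers, y is the line along which they close (so a half turn about z gives the same grasp; the last joint's range is limited). The gripper opens to 85 mm and grips with 20 to 120 N. Pads are 22 mm wide; open, the fingers measure 114 mm over their backs; the gripper's body (76 mm by 85 mm) begins 54 mm behind the grasp point. The pads swing forward as they close: fully open they stand 13 mm farther back than shut.
Start: joints at [1.141, 0.22, 1.526, -0, 1.395, -0.126], TCP at [186.966, 596.372, 231.3] pointing down, gripper open.
Joint ranges: [-2.98, 2.98], [-0.91, 2.08], [0.09, 2.57], [-1.24, 4.39], [0.2, 2.65], [-2.68, 2.68]. Speed limits (rad/s): [2.57, 2.57, 3.01, 3.14, 3.14, 3.14].

### API

Orientations are given as a rotation vector (axis times angle).
In Python, from plant import ctrl gives the robot as it stands.
- The arm moves only by the tool move_arm, never from a script. Its argument "commands" is a list of rows, each an object of numbers: "x", "y", "z": the shift along the tool's x, y, z in cm; "roll": the turn about the tool's z in rad. In form: [{"x": .., "y": .., "z": .., "roll": ..}, ...]. A call has exactly 5 rows; each row is the pose to reach, as a shift and turn from the pose commanded when the call began, along the tool's axes at that moment; what a row does not reach only later rows make up. A row lasts 1/10 s, in which the tool goes at most 50 mm and 8.59 degrees, less where a joint would pass 70% of its speed; a pose out of reach is approached as far as the arm can. A call with a gripper value outside its range is refused whole. "jaw" is the gripper's target within -1 to 1 (fully open at 1, half-way at 0, shut at -1), set as the call begins (left out, the last holds). The fingers move at their own pace and stop on an object; "squeeze" is the grip in N (left out, the last holds). Time passes only in rows, so rows that repeat a pose let the fingers close, or fill a call up. It gives the time, the measured TCP pose, the force, the opening and the grip force at its end, in the units of the state.
- ctrl.read_state(): the state, without advancing time (a new reading comes with each control period).
- ctrl.camera(name): name is "scene" or "side" or "wrist"; returns a dict with "pixels" (400x640x3 uint8, red, green, blue), "fx", "fy", "cx", "cy" (pixels), "rvec" (rotation vector, rad) and "tvec" (3), from world to camera coordinates, as OpenCV has them; the wrist camera has in their place "hand_eye" (4x4, takes a point from camera to tool coordinates, whose origin is the TCP and whose axes are the flange's). Camera axes: x right, y down, z forward; pixel columns grow to the right and rows downward; lengths in mm; the calibration is good to about 2 mm. A picture is of the moment at which its call begins: read the wrist's pose just before it. There is no depth.
- ctrl.hand_in(): hands the job in; it is judged then, once.
The state is a dict: "t": time; "q": joint angles; "joint_vel": joint speeds; "joint_torque": joint torques, N m; "tcp_pos": TCP position; "orientation": TCP orientation; "ft_force": force on the tool from outside, world axes, zero at the start; "wrist_torque": the same for the moment, N m; "finger_gap": finger opening in mm; "grasp_force": force on a finger pad.
Only numpy, scipy, OpenCV 4.12 (cv2) and the standard library are available. Lean on these libraries where they do the work, as an engineer would, in place of code of your own. Each camera call takes 0.05 s, during which the arm holds its last target. There are 200 camera calls.

## Working session

There is one attempt and no reset: what is moved stays moved. The work goes in short steps, Python scripts to look and compute and a tool call to move; the robot and the scene stay as the last step left them, time stands still between calls to the robot, and variables do not carry over. Pictures are saved under pics/ and viewed, at most 10 in all, crops included, and the job is handed in when it is done.

Besides the shell and the picture viewer there is one more tool, called as name([rows], argument=value, ...), one row to a line, values as JSON. move_arm: Moves the arm, as the interface text tells. Its arguments: {"type":"object","properties":{"commands":{"type":"array","items":{"type":"object","properties":{"x":{"type":"number"},"y":{"type":"number"},"z":{"type":"number"},"roll":{"type":"number"}}}},"jaw":{"type":"number"},"squeeze":{"type":"number"}},"required":["commands"]}

```bash
mkdir -p pics; ls
cat > h.py <<'E'
import numpy as np, cv2
from plant import ctrl
from scipy.spatial.transform import Rotation as R
def snap(name,fn):
    s=ctrl.read_state(); c=ctrl.camera(name)
    cv2.imwrite('pics/'+fn+'.png',c['pixels'][:,:,::-1])
    K=np.array([[c['fx'],0,c['cx']],[0,c['fy'],c['cy']],[0,0,1.]])
    if 'rvec' in c:
        Rw=R.from_rotvec(np.ravel(c['rvec'])).as_matrix(); t=np.ravel(c['tvec'])
    else:
        H=np.array(c['hand_eye']); T=np.eye(4); T[:3,:3]=R.from_rotvec(s['orientation']).as_matrix(); T[:3,3]=s['tcp_pos']
        W=np.linalg.inv(T@H); Rw=W[:3,:3]; t=W[:3,3]
    np.savez('pics/'+fn+'.npz',K=K,R=Rw,t=t)
    return c['pixels']
def load(fn):
    d=np.load('pics/'+fn+'.npz'); return d['K'],d['R'],d['t']
def cast(fn,uv,z):
    K,Rw,t=load(fn); o=-Rw.T@t
    d=Rw.T@np.linalg.inv(K)@np.array([uv[0],uv[1],1.])
    return o+d*(z-o[2])/d[2]
def proj(fn,P):
    K,Rw,t=load(fn); p=(Rw@np.atleast_2d(P).T).T+t; p=p@K.T; return p[:,:2]/p[:,2:]
E
python3 - <<'E'
from h import *
print(ctrl.pinch_z); s=ctrl.read_state(); print(s)
for n in ['scene','side','wrist']: snap(n,n+'0')
for n in ['scene','side']:
    K,Rw,t=load(n+'0'); print(n,-Rw.T@t,Rw[2])
print(ctrl.camera('wrist')['hand_eye'])
E
```

```text
pics
18.700000000000003
{'t': 0.0, 'q': array([ 1.14087769e+00,  2.21242821e-01,  1.52761818e+00,  1.22760480e-05,
        1.39473042e+00, -1.26107119e-01]), 'joint_vel': array([ 0.00052808,  0.00131592,  0.00026923,  0.00108635,  0.00032191,
       -0.0002306 ]), 'joint_torque': array([ 1.57700499e-03, -4.96897745e+01, -3.89405072e+01, -5.97297367e-05,
        1.07207484e-02,  1.84535992e-05]), 'tcp_pos': array([186.71861844, 595.80872241, 230.18518034]), 'orientation': array([-4.75311148e-01, -3.10485995e+00,  3.01335504e-03]), 'ft_force': array([ 0.98624831,  0.05826788, -0.18875821]), 'wrist_torque': array([0.03305799, 0.00645902, 0.00678446]), 'grasp_force': 0.0, 'finger_gap': 85.45746735057516}
scene [-416.09557644  741.4985796   616.96244108] [ 0.69792499 -0.58215353 -0.41713065]
side [ 266.20024852 -908.37883868  818.04971839] [ 0.1932986   0.74703514 -0.63606143]
[[-8.84479900e-04 -9.53323419e-01 -3.01949793e-01  7.67618908e+01]
 [ 9.99999119e-01 -5.44327664e-04 -1.21066091e-03  2.66962244e-01]
 [ 9.89791773e-04 -3.01950597e-01  9.53323060e-01 -1.43568013e+02]
 [ 0.00000000e+00  0.00000000e+00  0.00000000e+00  1.00000000e+00]]
```

View pics/scene0.png

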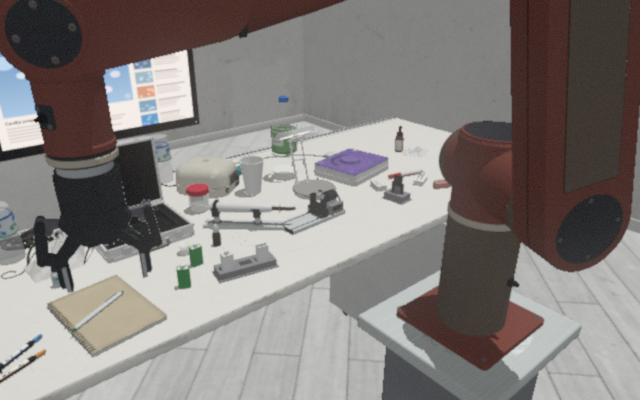

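View pics/side0.png

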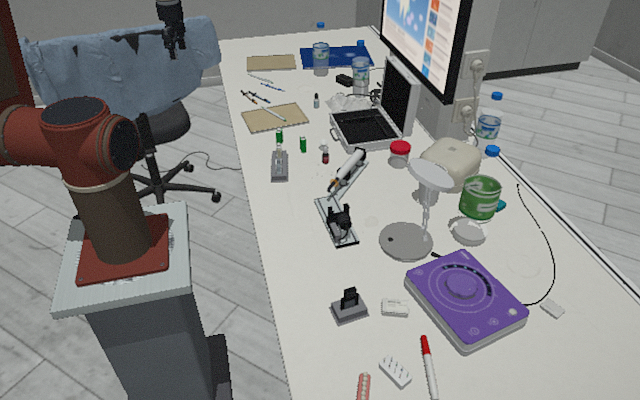

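Scene: rack with two cells at about (246,262), with green look-alikes at (184,276) and (196,255). The bench is at (315,210) and the storage block with the black cassette at (397,190). Side: rack (280,165), bench (337,220), storage block (350,305), foil box (395,307). I'll make one enlarged composite and take rough positions.

Run:
```python
from h import *
a=cv2.imread('pics/side0.png'); b=cv2.imread('pics/scene0.png')
f=lambda im,x,y,w,h,W,H: cv2.resize(im[y:y+h,x:x+w],(W,H),interpolation=cv2.INTER_CUBIC)
top=np.hstack([f(a,255,120,80,60,400,300),f(b,170,230,120,90,400,300)])
bot=np.hstack([f(a,300,185,80,60,400,300),f(a,320,275,80,60,400,300)])
cv2.imwrite('pics/comp1.png',np.vstack([top,bot]))
for n,p in dict(rack=(280,168),bench=(337,222),stand=(350,308),foil=(395,307)).items(): print(n,cast('side0',p,10).round())
for n,p in dict(rack=(246,265),bench=(315,215),stand=(397,195)).items(): print(n,cast('scene0',p,10).round())
```

```text
rack [429. 225.  10.]
bench [528. -52.  10.]
stand [ 479. -324.   10.]
foil [ 573. -346.   10.]
rack [434. 238.  10.]
bench [533. -51.  10.]
stand [ 482. -330.   10.]
```

View pics/comp1.png

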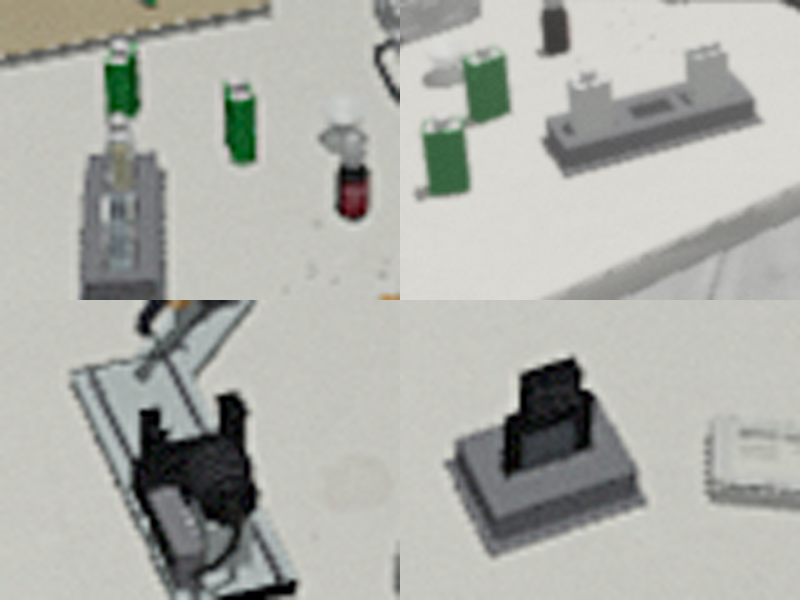

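The side view shows the far (+y) rack cell with yellowish resin and a white stopper. The near one looks open. I'll move above the rack for a close look.

move_arm([
  {"x":-3.4,"y":-2.8,"z":0,"roll":0.14},
  {"x":-6.8,"y":-5.5,"z":0,"roll":0.28},
  {"x":-10.2,"y":-8.2,"z":0,"roll":0.42},
  {"x":-13.6,"y":-11,"z":0,"roll":0.56},
  {"x":-17,"y":-13.7,"z":0,"roll":0.7},
])

```text
t: 0.7
tcp_pos: [308.7, 413.2, 231.1]
orientation: [1.519, 2.75, -0.0]
ft_force: [1.0, 0.1, 0.4]
finger_gap: 85.2
grasp_force: 0.0
```

move_arm([
  {"x":-4.4,"y":0.1,"z":0,"roll":0.14},
  {"x":-8.8,"y":0.2,"z":0,"roll":0.28},
  {"x":-13.2,"y":0.3,"z":0,"roll":0.42},
  {"x":-17.6,"y":0.4,"z":0,"roll":0.56},
  {"x":-22,"y":0.5,"z":0,"roll":0.7},
])

```text
t: 1.2
tcp_pos: [431.2, 230.3, 231.4]
orientation: [2.37, 2.062, 0.001]
ft_force: [0.3, 0.8, -0.7]
finger_gap: 85.2
grasp_force: 0.0
```

Run:
```python
from h import *
s=ctrl.read_state(); print(s['t'],s['tcp_pos'],s['q'],s['ft_force'])
snap('wrist','w1')
print(proj('w1',[[430,232,20],[430,300,20]]))
```

```text
1.2 [431.2077758  230.27319222 231.39297864] [ 3.28968996e-01 -1.11036004e-01  1.87178935e+00  4.81769560e-05
  1.38044148e+00  4.67690209e-01] [ 0.30681459  0.81305274 -0.65359229]
[[316.08274177 170.13649249]
 [308.27251612 116.12853104]]
```

View pics/w1.png

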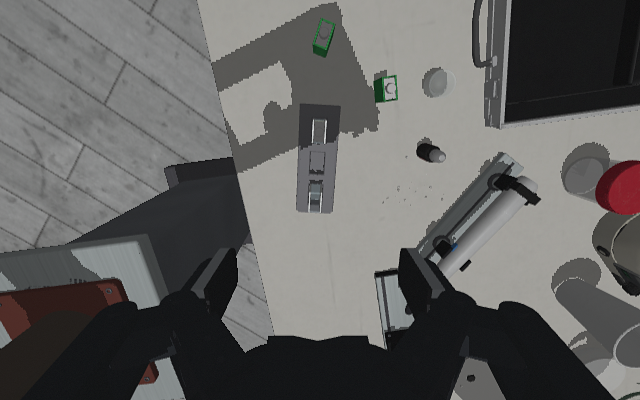

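Wrist picture: rack centre is near (318,160), with cells at (319,131) and (316,195). The green look-alikes sit at (323,37) and (386,88), and the light wand and bench at the right (400–520, 160–330). Next I'll check that the lamp leaves clearance, then go on past the bench.

Run:
```python
from h import *
def tri(a,ua,b,ub):
    P=[load(n)[0]@np.c_[load(n)[1],load(n)[2]] for n in (a,b)]
    X=cv2.triangulatePoints(P[0],P[1],np.float64(ua),np.float64(ub)); return (X[:3]/X[3]).ravel()
print('lamp head',tri('side0',(430,175),'scene0',(296,137)), 'base',cast('side0',(405,240),0),cast('scene0',(312,187),0))
g=cv2.cvtColor(cv2.imread('pics/w1.png'),cv2.COLOR_BGR2GRAY)
m=((g>40)&(g<125)).astype(np.uint8); m[:95]=0; m[225:]=0; m[:,:285]=0; m[:,350:]=0
m=cv2.morphologyEx(m,cv2.MORPH_CLOSE,np.ones((15,15)))
c=max(cv2.findContours(m,0,1)[0],key=cv2.contourArea); r=cv2.minAreaRect(c); print(r)
b=np.array([cast('w1',p,12)[:2] for p in cv2.boxPoints(r)]); print(b.round(1),b.mean(0))
for p in [(319,131),(316,195)]: print(cast('w1',p,50))
```

```text
lamp head [ 724.95483683 -131.6859737   176.10200537] base [ 678.52169651 -149.93782423    0.        ] [ 710.77872925 -185.59217539    0.        ]
((317.0, 154.0), (118.0, 64.0), 90.0)
[[405.2 328.4]
 [482.8 317.5]
 [466.6 163.7]
 [378.3 176.1]] [433.21756699 246.43319056]
[440.74130505 282.80433554  50.        ]
[426.61347048 207.72708714  50.        ]
```

move_arm([
  {"x":-4.4,"y":2.2,"z":0,"roll":0},
  {"x":-8.8,"y":4.4,"z":0,"roll":0},
  {"x":-13.2,"y":6.6,"z":0,"roll":0},
  {"x":-17.6,"y":6.6,"z":0,"roll":0},
  {"x":-22,"y":6.6,"z":0,"roll":0},
])

```text
t: 1.75
tcp_pos: [466.6, 3.5, 231.2]
orientation: [-2.364, -2.069, 0.0]
ft_force: [-0.2, -0.2, -0.7]
finger_gap: 85.5
grasp_force: 0.0
```

move_arm([
  {"x":-4.2,"y":0,"z":0,"roll":0},
  {"x":-8.4,"y":0,"z":0,"roll":0},
  {"x":-12.6,"y":0,"z":0,"roll":0},
  {"x":-16,"y":0,"z":0,"roll":0},
  {"x":-16,"y":0,"z":0,"roll":0},
])

```text
t: 2.25
tcp_pos: [444.9, -156.8, 231.3]
orientation: [2.368, 2.064, -0.002]
ft_force: [-1.0, 1.3, -0.0]
finger_gap: 85.4
grasp_force: 0.0
```

Run:
```python
from h import *
s=ctrl.read_state(); print(s['t'],s['tcp_pos'],s['orientation'],s['ft_force'])
snap('wrist','w2')
a=cv2.imread('pics/w2.png'); b=cv2.imread('pics/w1.png')
c=cv2.resize(a[0:300,170:530],(720,600),interpolation=cv2.INTER_CUBIC)
cv2.imwrite('pics/w2c.png',c)
```

```text
2.25 [ 444.94448944 -156.83847578  231.2919822 ] [ 2.36765461e+00  2.06361255e+00 -1.71251343e-03] [-1.02369629  1.25219536 -0.0036211 ]
```

View pics/w2c.png

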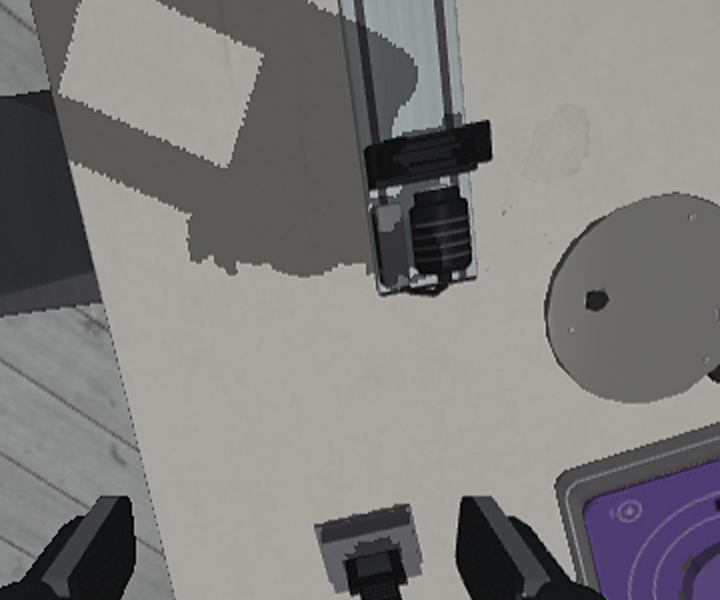

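The bench rail runs vertically in this crop. Its sensor end is at about (380,293)–(475,278), the cassette holder is the black bar at (430,150) and the storage block is at (370,550). I'll go above the storage block, turning to grip the cassette across its thin direction.

move_arm([
  {"x":-3.3,"y":1.1,"z":0,"roll":0.14},
  {"x":-6.6,"y":2.2,"z":0,"roll":0.28},
  {"x":-9.9,"y":3.4,"z":0,"roll":0.42},
  {"x":-13.2,"y":4.5,"z":0,"roll":0.56},
  {"x":-16.4,"y":5.6,"z":0,"roll":0.7},
])

```text
t: 2.8
tcp_pos: [480.3, -323.3, 231.1]
orientation: [-2.932, -1.127, -0.0]
ft_force: [0.3, 0.4, 0.8]
finger_gap: 85.6
grasp_force: 0.0
```

move_arm([
  {"x":0,"y":0,"z":0,"roll":0.14},
  {"x":0,"y":0,"z":1,"roll":0.28},
  {"x":0,"y":0,"z":2,"roll":0.42},
  {"x":0,"y":0,"z":2,"roll":0.56},
  {"x":0,"y":0,"z":2,"roll":0.66},
])

```text
t: 3.3
tcp_pos: [479.8, -321.6, 210.5]
orientation: [-3.138, -0.117, 0.001]
ft_force: [1.0, -0.3, 0.4]
finger_gap: 85.2
grasp_force: 0.0
```

Run:
```python
from h import *
s=ctrl.read_state(); print(s['t'],s['tcp_pos'],s['orientation'],s['q'])
snap('wrist','w3')
a=cv2.imread('pics/w3.png'); 
c=cv2.resize(a[60:300,200:440],(600,600),interpolation=cv2.INTER_CUBIC)
cv2.imwrite('pics/w3c.png',c)
# bench from w2
L=[cast('w2',(170+u/2,v/2),12)[:2] for u,v in [(340,0),(380,293),(475,278),(457,0)]]
L=np.array(L); print(L.round(1))
for a,b in [(0,1),(3,2)]: d=L[b]-L[a]; print(np.degrees(np.arctan2(d[1],d[0])))
print(np.linalg.norm(L[1]-L[2]))
```

```text
3.3 [ 479.84255579 -321.59379937  210.47527421] [-3.13787177e+00 -1.16733627e-01  1.42421455e-03] [-7.27229608e-01  1.24808652e-01  1.67453066e+00  5.03817229e-04
  1.34398088e+00  7.69084236e-01]
[[ 496.6   30.6]
 [ 503.9 -134.1]
 [ 565.1 -133. ]
 [ 561.2   21.6]]
-87.46773325902718
-88.56953882386159
61.20409184390664
```

View pics/w3c.png

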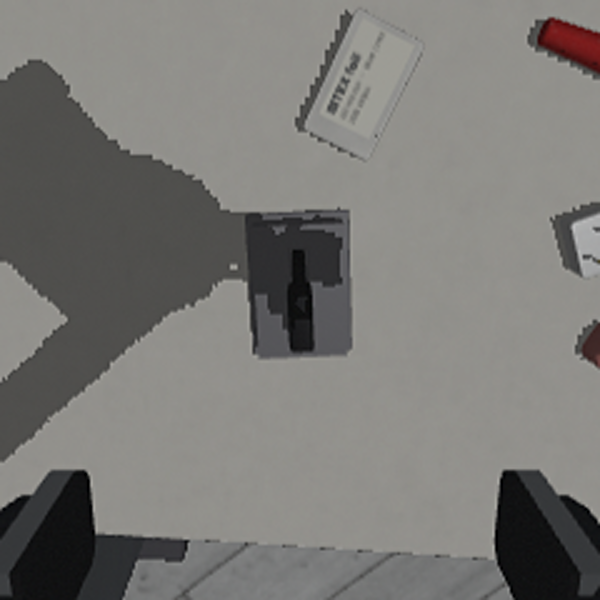

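The cassette, black, lies at crop (300,250–352). The near end of its grip block is at about (300,352) and the foot of the storage block spans (246–352, 210–356). I'll convert these.

```bash
cat >> h.py <<'E'
def tool(target,psi=None):
    s=ctrl.read_state(); M=R.from_rotvec(s['orientation']).as_matrix()
    p=np.degrees(np.arctan2(M[1,1],M[0,1])); d=M.T@(np.array(target)-s['tcp_pos'])
    print('t',s['t'],'psi',p.round(2),'shift cm',(d/10).round(2), 'roll', None if psi is None else np.radians(p-psi).round(3))
E
python3 - <<'E'
from h import *
f=lambda u,v:(200+u/2.5-.3,60+v/2.5-.3)
P=cast('w3',f(300,352),76); print('block near end top',P)
print('far end frame top z54',cast('w3',f(298,250),54))
print('foot far',cast('w3',f(246,212),3),cast('w3',f(349,210),3))
print('blk near',cast('w3',f(255,357),22),cast('w3',f(352,355),22))
g=cv2.cvtColor(cv2.imread('pics/w3.png'),cv2.COLOR_BGR2GRAY)
for v in range(160,204,4): 
    u=np.where(g[v,300:345]<38)[0]+300; print(v,u.min() if len(u) else 0,u.max() if len(u) else 0,end=' | ')
E
```

```text
block near end top [ 465.90961937 -324.83944321   76.        ]
far end frame top z54 [ 505.06845073 -321.13685558   54.        ]
foot far [ 513.20946184 -294.67997147    3.        ] [ 517.97466368 -345.87817874    3.        ]
blk near [ 443.70605365 -304.13782956   22.        ] [ 448.36940833 -352.78545724   22.        ]
160 317 321 | 164 316 321 | 168 317 321 | 172 317 322 | 176 315 324 | 180 315 324 | 184 315 324 | 188 315 324 | 192 315 324 | 196 316 324 | 200 317 317 |
```

Cassette centre is about (479,-324), with its thin axis at azimuth -84.6°. Descend and grip.

move_arm([
  {"x":-0.1,"y":0.23,"z":4,"roll":-0.02},
  {"x":-0.1,"y":0.23,"z":8,"roll":-0.02},
  {"x":-0.1,"y":0.23,"z":12,"roll":-0.02},
  {"x":-0.1,"y":0.23,"z":15,"roll":-0.02},
  {"x":-0.1,"y":0.23,"z":16,"roll":-0.02},
], jaw=0.3)

```text
t: 3.85
tcp_pos: [476.8, -322.6, 47.3]
orientation: [-3.132, -0.158, 0.007]
ft_force: [-1.1, -0.5, -0.4]
finger_gap: 55.8
grasp_force: 0.0
```

move_arm([
  {"z":0},
  {"z":0},
  {"z":0},
  {"z":0},
  {"z":0},
], jaw=-1, squeeze=40)

```text
invalid input
```

move_arm([
  {"z":0},
  {"z":0},
  {"z":0},
  {"z":0},
  {"z":0},
])

```text
invalid input
```

move_arm([
  {"x":0,"y":0,"z":0,"roll":0},
  {"x":0,"y":0,"z":0,"roll":0},
  {"x":0,"y":0,"z":0,"roll":0},
  {"x":0,"y":0,"z":0,"roll":0},
  {"x":0,"y":0,"z":0,"roll":0},
], jaw=-1, squeeze=40)

```text
t: 4.35
tcp_pos: [480.0, -325.9, 53.8]
orientation: [3.137, 0.154, 0.004]
ft_force: [-0.7, 5.0, 7.0]
finger_gap: 9.5
grasp_force: 39.0
```

move_arm([
  {"x":0,"y":0,"z":0,"roll":0},
  {"x":0,"y":0,"z":0,"roll":0},
  {"x":0,"y":0,"z":0,"roll":0},
  {"x":0,"y":0,"z":0,"roll":0},
  {"x":0,"y":0,"z":0,"roll":0},
])

```text
t: 4.85
tcp_pos: [480.0, -325.9, 53.8]
orientation: [3.137, 0.154, 0.004]
ft_force: [-0.4, 3.7, 6.9]
finger_gap: 9.1
grasp_force: 38.9
```

Gripped (gap about 9 mm, 39 N). Lift, then carry to the robot side of the bench and look.

move_arm([
  {"x":0,"y":0,"z":-2,"roll":0},
  {"x":0,"y":0,"z":-5,"roll":0},
  {"x":0,"y":0,"z":-8.5,"roll":0},
  {"x":0,"y":0,"z":-12,"roll":0},
  {"x":0,"y":0,"z":-15,"roll":0},
])

```text
t: 5.35
tcp_pos: [479.2, -326.5, 205.1]
orientation: [3.135, 0.154, 0.004]
ft_force: [0.4, -0.5, -0.8]
finger_gap: 9.0
grasp_force: 39.3
```

move_arm([
  {"x":0.3,"y":-4,"z":0,"roll":0},
  {"x":0.6,"y":-8.5,"z":0,"roll":0.02},
  {"x":0.9,"y":-13,"z":0,"roll":0.04},
  {"x":1.2,"y":-17.5,"z":0,"roll":0.06},
  {"x":1.4,"y":-22,"z":0,"roll":0.06},
])

```text
t: 5.85
tcp_pos: [471.3, -104.2, 202.9]
orientation: [3.14, 0.058, 0.005]
ft_force: [0.4, 0.9, -0.1]
finger_gap: 9.1
grasp_force: 39.3
```

move_arm([
  {"x":0,"y":-2,"z":0,"roll":0},
  {"x":0,"y":-4,"z":0,"roll":0},
  {"x":0,"y":-4.7,"z":0,"roll":0},
  {"x":0,"y":-4.7,"z":0,"roll":0},
  {"x":0,"y":-4.7,"z":0,"roll":0},
])

```text
t: 6.35
tcp_pos: [469.6, -59.3, 201.9]
orientation: [3.14, 0.059, 0.002]
ft_force: [0.1, -0.4, -0.5]
finger_gap: 9.3
grasp_force: 39.3
```

Run:
```python
from h import *
s=ctrl.read_state(); print(s['t'],s['tcp_pos'],s['orientation'],s['ft_force'],s['finger_gap'],s['grasp_force'])
a=snap('wrist','w4'); b=snap('side','s4'); snap('scene','c4')
a=cv2.imread('pics/w4.png'); b=cv2.imread('pics/s4.png')
c=np.hstack([cv2.resize(a[:,200:440],(360,600),interpolation=cv2.INTER_CUBIC),cv2.resize(b[170:270,290:363],(438,600),interpolation=cv2.INTER_CUBIC)])
cv2.imwrite('pics/w4c.png',c); print(c.shape)
```

```text
6.35 [469.57230941 -59.30748828 201.90344448] [3.14018718e+00 5.92345500e-02 1.71165072e-03] [ 0.14297567 -0.36832509 -0.5008396 ] 9.3297732703445 39.263949394226074
(600, 798, 3)
```

View pics/w4c.png

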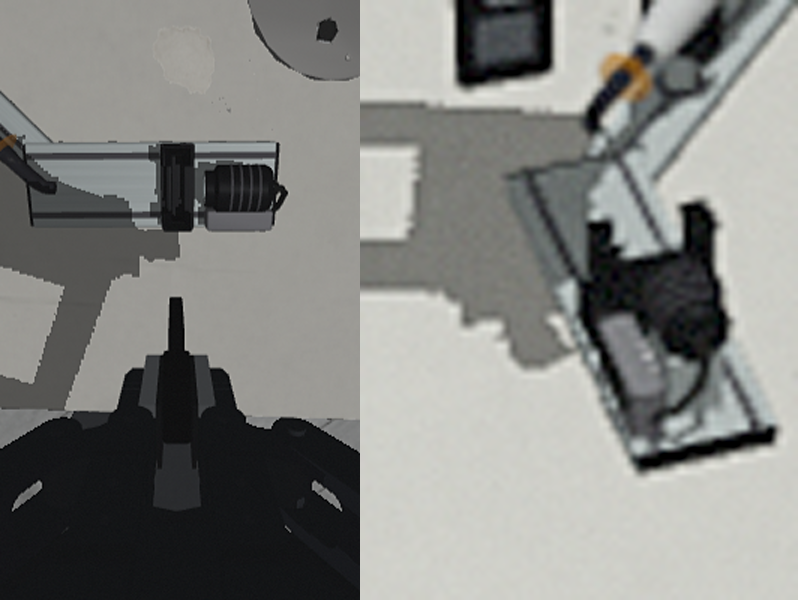

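Wrist crop: the bench is horizontal, with the holder bar at crop (160–195, 142–230), the sensor to its right, the light tip at (50,187), and the held cassette hanging plumb at (176,297–440). Next, measure the holder edges.

Run:
```python
from h import *
g=cv2.cvtColor(cv2.imread('pics/w4.png'),cv2.COLOR_BGR2GRAY)
m=(g<60).astype(np.uint8); m[:88]=0; m[160:]=0; m[:,:296]=0; m[:,335:]=0
m=cv2.morphologyEx(m,cv2.MORPH_OPEN,np.ones((3,3)))
cs=max(cv2.findContours(m,0,1)[0],key=cv2.contourArea); print(cv2.boundingRect(cs),cv2.minAreaRect(cs))
for v in range(92,160,5): print(v,''.join('%4d'%x for x in g[v,298:340:2]))
print('col 318',[int(x) for x in g[88:160:2,314]])
# slot centreline / edges at z68
for uv in [(306.5,95),(306.5,153),(330,95),(330,153)]: print(uv,cast('w4',uv,68).round(1))
# rail edges far (top z12) & near
print('rail far',[cast('w4',p,12)[:2].round(1) for p in [(200+30/1.5,143/1.5),(200+278/1.5,143/1.5)]])
print('rail near',[cast('w4',p,12)[:2].round(1) for p in [(200+33/1.5,225/1.5),(200+150/1.5,229/1.5)]])
K,_,_=load('w4'); print(K[0,0], proj('w4',[[-59,0,0]]) is None)
```

```text
(299, 95, 31, 60) ((314.0, 124.5), (59.0, 30.0), 90.0)
92  155 155 155 154 154 155 155 156 156 155 155 155 155 155 155 155 156 154 154 154 156
97  155  69 145  72  81  32  22  20  21  22  22  21  23  21  20  27 163 155 155 155 156
102   62  34  34  33  56  22  19  19  17  17  19  19  18  17  16  27  64  59  59  59  58
107  155 100 104  77  83  21  17  18  25  36  17  17  16  17  16  22 164 146 148 149 148
112  147 147 148  68  78  35  14  35  24  36  36  16  19  38  37  37  73  74  75  77  74
117  147 148 149  69  79  33  15  34  21  35  36  17  15  37  37  36  79  77  77  71  22
122  148 149 150  70  79  36  15  34  22  34  33  18  19  37  37  37  79  76  75 117  24
127  148 149 155  74  78  33  15  33  21  33  35  17  19  37  37  36  79  77  75 140  32
132  148 149 150 156  78  14  18  33  21  34  33  23  17  37  38  33 106  74  76  60  21
137  153  70  76  76  79  28  16  33  24  34  33  14  16  36  37  31 161 145  73  39  19
142   62  31  33  33  34  16  18  18  21  35  16  16  15  19  15  25  63  29  34  40  70
147  154 154 154 161  78  12  19  18  21  17  17  17  16  18  13  20 163  71  77  48  71
152  146 148 146 146 148  55  22  18  19  21  19  19  18  19  14  76 156 156 156 159  72
157   85  84  84  84  85  84  85  85  85  84  79 156 154 153 153 154 154 154 154 153 153
col 318 [153, 154, 156, 77, 12, 26, 18, 17, 22, 24, 23, 24, 24, 26, 18, 19, 21, 22, 21, 21, 22, 22, 21, 25, 23, 26, 20, 21, 15, 17, 20, 19, 19, 49, 85, 85]
(306.5, 95) [559.6 -45.9  68. ]
(306.5, 153) [505.3 -47.2  68. ]
(330, 95) [560.4 -67.9  68. ]
(330, 153) [506.2 -70.6  68. ]
rail far [array([558.1,  53.5]), array([ 564.9, -132.6])]
rail near [array([496.7,  55.4]), array([496.9, -37.6])]
278.2961257356803 False
```

Run:
```python
from h import *
g=cv2.cvtColor(cv2.imread('pics/w4.png'),cv2.COLOR_BGR2GRAY)
print([int(x) for x in g[190:206,317]])
for v in (204,215,225): u=np.where(g[v,300:335]<60)[0]+300; print(v,u.min(),u.max())
s=ctrl.read_state(); M=R.from_rotvec(s['orientation']).as_matrix()
for z in (154,156,158):
    P=cast('w4',(317.5,197.7),z); print(z,P.round(1),(M.T@(P-s['tcp_pos'])).round(1))
tool([531.8,-58.0,150],-88)
print(M.round(3))
```

```text
[153, 153, 155, 155, 154, 154, 157, 146, 39, 14, 16, 16, 16, 14, 17, 13]
204 313 321
215 313 321
225 312 322
154 [486.4 -58.8 154. ] [17.2 -0.1 47.4]
156 [487.1 -58.7 156. ] [17.8 -0.1 45.4]
158 [487.7 -58.7 158. ] [18.4 -0.1 43.4]
t 6.5 psi -87.91 shift cm [6.25 0.08 5.14] roll 0.002
[[ 0.999  0.037  0.   ]
 [ 0.037 -0.999 -0.   ]
 [ 0.     0.    -1.   ]]
```

Lateral move over the slot, then descend to just above the holder.

move_arm([
  {"x":2.5,"y":0.06,"z":0,"roll":0},
  {"x":5,"y":0.12,"z":0,"roll":0},
  {"x":6.5,"y":0.16,"z":3,"roll":0},
  {"x":6.5,"y":0.16,"z":6,"roll":0},
  {"x":6.5,"y":0.16,"z":7.6,"roll":0},
])

```text
t: 7.0
tcp_pos: [533.1, -58.2, 122.2]
orientation: [-3.14, -0.058, 0.006]
ft_force: [-0.1, 0.1, -0.1]
finger_gap: 9.1
grasp_force: 39.3
```

move_arm([
  {"x":0,"y":0,"z":0,"roll":0},
  {"x":0,"y":0,"z":0,"roll":0},
  {"x":0,"y":0,"z":0,"roll":0},
  {"x":0,"y":0,"z":0,"roll":0},
  {"x":0,"y":0,"z":0,"roll":0},
])

```text
t: 7.5
tcp_pos: [534.9, -57.9, 126.5]
orientation: [3.14, 0.059, 0.003]
ft_force: [-0.4, 0.2, -0.5]
finger_gap: 9.1
grasp_force: 39.3
```

Run:
```python
from h import *
s=ctrl.read_state(); print(s['t'],s['tcp_pos'],s['orientation'],s['ft_force'],s['finger_gap'])
snap('wrist','w5'); snap('side','s5')
a=cv2.imread('pics/w5.png'); b=cv2.imread('pics/s5.png')
c=np.hstack([cv2.resize(a[120:380,230:410],(415,600),interpolation=cv2.INTER_CUBIC),cv2.resize(b[170:270,300:364],(384,600),interpolation=cv2.INTER_CUBIC)])
cv2.imwrite('pics/w5c.png',c)
```

```text
7.5 [534.92914077 -57.94211334 126.5076755 ] [3.14045122e+00 5.92667791e-02 3.13389152e-03] [-0.40449065  0.19035491 -0.5420627 ] 9.105240677989649
```

View pics/w5c.png

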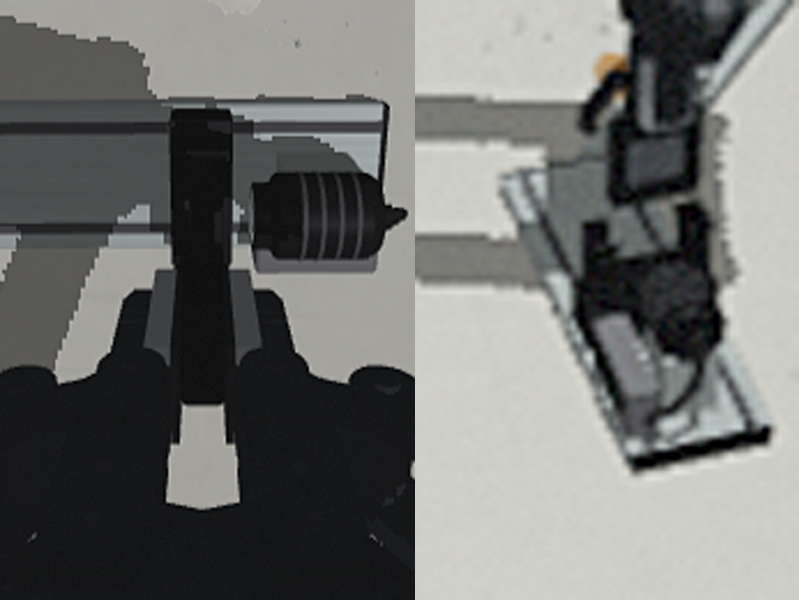

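Wrist: cassette (centre col ~203) above the holder (~201), fingers straight. Side: cassette frame at (610–698) above the pillars (585–710). Check both numerically.

Run:
```python
from h import *
g=cv2.cvtColor(cv2.imread('pics/s5.png'),cv2.COLOR_BGR2GRAY).astype(int)
g4=cv2.cvtColor(cv2.imread('pics/s4.png'),cv2.COLOR_BGR2GRAY).astype(int)
for v in range(186,202,2): print(v,g[v,326:352])
print('pillars (s4)')
for v in range(202,226,3): print(v,g4[v,322:356])
for X in (530,533,536): print(X,proj('s5',[[X-20,-57.3,126.5-45.8+23],[X+20,-58.7,126.5-45.8+23],[X-30,-57,68],[X+30,-59,68]]).round(1).tolist())
```

```text
186 [196 204 169  43   6  20  54 143 147  27  23  86 111  83  24  22  31  32
  18  43  85 101 113 103 159 205]
188 [116  79  16  12  32  91 119 109  78   6  28  83 123 100  15  24  32  29
  10  52  53  30  90 170 201 202]
190 [111  51  24  26  90 110  49  19   5   5   8  78 122 102  48  58  41  53
  67  65  31  46 101 123 118 106]
192 [125 117  82  72 103 101  48   1  20  20  13   0  21  37  25  26  39  42
  35  22   5  46 103 125 110 158]
194 [126 117 110 113 111  96  46  20   0  38  68  76  67  65  69  64  68  67
  58   7   0  71 117 119 163 203]
196 [100  79  84  82  74  73  55  19  12  48  68  67  66  65  68  72  69  74
  55  23   0  68 116 120 160 202]
198 [110 110 102 106 108  97  46   8   7  54  74  70  69  71  66  75  74  67
  53   5   9  68 111 120 138 187]
200 [107 105 102 108 109  98  39  13  21  43  63  49  45  33  28  17  15  11
  23  11  12  96 123 120 107 171]
pillars (s4)
202 [111 109 108 103 103  99 159 194 183 182 182 182 179 128  86 160 185 192
 202 207 206 212 210 202 197 194 204 204 203 201 203 201 205 203]
205 [106 109 107 106 104  98 160 198 180 174 183 183 183
[... 451 characters left out ...]
 34  47  46  46  48  36  42  24  25 179 220 208 203 202 202 205]
217 [114 137 177 178  56   4   7  19  19  18  27  24  23  28  17  36  44  39
  40  61  51  40  40  40  35  37  27  10 158 210 205 206 203 204]
220 [110 132 180 174  85   4  13  29  17  22  27   6  28  28  27  32  37  46
  48  45  52  56  45  28  32  20  15  13 124 199 213 206 204 205]
223 [218 209 149 129 122   0  11  43  87 114 133 142 136 112  27  20  24  36
  33  24  17  31  26  22  20  20  17  16  10  81 178 209 206 206]
530 [[331.3, 196.4], [347.0, 194.2], [327.3, 208.0], [350.4, 204.6]]
533 [[332.5, 196.2], [348.2, 194.0], [328.4, 207.8], [351.5, 204.4]]
536 [[333.7, 196.0], [349.4, 193.8], [329.6, 207.6], [352.7, 204.2]]
```

Run:
```python
from h import *
g=cv2.cvtColor(cv2.imread('pics/w5.png'),cv2.COLOR_BGR2GRAY).astype(int)
for v in range(162,236,2): print(v,g[v,302:334])
for z,xs in ((68,(532-27.5,532-21.25,532+21.25,532+27.5)),(80.7,(532.7-20,532.7+20))):
    print(z,proj('w5',[[x,-58,z] for x in xs]).round(1).tolist())
```

```text
162 [155  77  80  81  80  80  81  81  81  82  82  81  82  81  82  81  81  81
  81  81  79 156 154 154 153 153 153 153 154 154 152 153]
164 [80 80 81 80 80 80 79 80 81 80 80 80 79 79 80 80 81 68 69 70 70 68 81 80
 80 80 80 80 81 80 80 80]
166 [ 75  76  72 126 124 124 125 125 126 126 125 127 127 127 127 129 132  70
  73  73  72  69 132 131 131 131 131 133 149 146 146 146]
168 [ 79  83  27  12  13  15  14  12  14  13  13  14  13  14  16  14  13  11
  14  14  14  16  13  14  13  12   9   2 157 165 162 161]
170 [79 79 11 15 14 16 17 17 16 17 16 18 15 16 15 16 16 15 16 17 17 16 15 16
 18 16 15 11 39 77 73 72]
172 [76 42 25 26 21 20 22 21 20 22 22 22 23 23 21 21 22 21 26 27 26 27 26 25
 26 28 26 27 17 77 75 74]
174 [45 31 30 31 16 18 17 17 19 19 17 19 18 17 17 17 17 18 36 36 37 36 36 35
 36 36 37 37 27 37 35 36]
176 [41 40 16 18 18 17 17 18 19 17 18 17 17 18 17 16 18 19 15 17 29 29 28 28
 34 37 37 38 24 35 34 35]
178 [75 48 14 16 17 18 17 15 18 17 17 17 16 16 16 16 17 17 14 17 17 17 16 17
 15 14 15 16 13 77 74 73]
180 [82 47 16 16 17 16 18 16 17 16 17 16 15 16 15 18 16 15 17 17 17 19 16 16

[... 2628 characters left out ...]
6  16  17  17  18  16  20  29  28  22  80 151 147 148]
228 [165 171  91  12  16  18  15  16  17  15  17  17  16  17  19  15  18  15
  17  17  18  15  17  16  20  29  27  23  91 171 164 163]
230 [165 171  89  11  20  17  15  16  15  15  18  18  18  17  18  18  16  17
  14  17  16  16  17  18  16  29  28  22  90 172 164 163]
232 [164 171  89  19  23  23  18  16  16  16  17  19  16  18  16  17  17  18
  17  19  18  17  16  16  15  29  26  20  89 170 164 163]
234 [165 169 115  49  20  19  15  17  15  18  16  15  17  16  16  18  16  16
  16  17  15  16  14  17  14  20  22  49 144 167 165 164]
68 [[316.1, 249.4], [316.4, 242.4], [318.4, 191.7], [318.7, 183.7]]
80.7 [[316.4, 247.7], [318.4, 197.5]]
```

Run:
```python
from h import *
for n,v in (('w4',95),('w5',163.3)): print(n,'rail far',cast(n,(340,v),12).round(1),cast(n,(340,v),0).round(1))
for n,v in (('w4',94.3),('w5',167.3)):
  for z in (12,30,45,60,68): print(n,z,cast(n,(316,v),z).round(1))
for n,c in (('w4',(307,329.3)),('w5',(303.6,330.2))):
  for z in (34,50,68): print(n,z,[cast(n,(k,120 if n=='w4' else 195),z)[1].round(1) for k in c])
for n in ('w4','w5'):
    K,Rw,t=load(n); print(n,-Rw.T@t)
```

```text
w4 rail far [563.4 -81.5  12. ] [564.  -82.4   0. ]
w5 rail far [565.2 -78.1  12. ] [563.  -79.2   0. ]
w4 12 [563.1 -54.5  12. ]
w4 30 [562.3 -54.6  30. ]
w4 45 [561.6 -54.6  45. ]
w4 60 [560.9 -54.7  60. ]
w4 68 [560.5 -54.8  68. ]
w5 12 [560.6 -55.7  12. ]
w5 30 [564.2 -55.7  30. ]
w5 45 [567.3 -55.6  45. ]
w5 60 [570.3 -55.6  60. ]
w5 68 [571.9 -55.6  68. ]
w4 34 [np.float64(-45.8), np.float64(-69.8)]
w4 50 [np.float64(-46.3), np.float64(-69.1)]
w4 68 [np.float64(-46.9), np.float64(-68.4)]
w5 34 [np.float64(-45.5), np.float64(-69.1)]
w5 50 [np.float64(-46.2), np.float64(-68.2)]
w5 68 [np.float64(-46.9), np.float64(-67.1)]
w4 [547.56170329 -56.22058656 345.55398414]
w5 [612.79005709 -54.8941956  270.22850406]
```

Estimates average to a holder centre about 1.2 mm nearer to the robot than the cassette, within the lead-in. Shift slightly and start down gently.

move_arm([
  {"x":-0.12,"y":-0.05,"z":0,"roll":0},
  {"x":-0.12,"y":-0.05,"z":0.6,"roll":0},
  {"x":-0.12,"y":-0.05,"z":1.2,"roll":0},
  {"x":-0.12,"y":-0.05,"z":1.8,"roll":0},
  {"x":-0.12,"y":-0.05,"z":2.2,"roll":0},
])

```text
t: 8.1
tcp_pos: [532.5, -57.1, 102.2]
orientation: [-3.141, -0.059, 0.002]
ft_force: [-0.4, 0.3, -1.1]
finger_gap: 9.1
grasp_force: 39.3
```

move_arm([
  {"x":0,"y":0,"z":0,"roll":0},
  {"x":0,"y":0,"z":0,"roll":0},
  {"x":0,"y":0,"z":0,"roll":0},
  {"x":0,"y":0,"z":0,"roll":0},
  {"x":0,"y":0,"z":0,"roll":0},
])

```text
t: 8.6
tcp_pos: [533.2, -57.3, 103.6]
orientation: [3.141, 0.059, 0.001]
ft_force: [-0.0, -0.2, -0.2]
finger_gap: 9.2
grasp_force: 39.3
```

No contact force and the foot is already inside the grooves. Continue down.

move_arm([
  {"x":0,"y":0,"z":0.6,"roll":0},
  {"x":0,"y":0,"z":1.2,"roll":0},
  {"x":0,"y":0,"z":1.7,"roll":0},
  {"x":0,"y":0,"z":2.1,"roll":0},
  {"x":0,"y":0,"z":2.25,"roll":0},
])

```text
t: 9.1
tcp_pos: [532.5, -57.2, 79.9]
orientation: [-3.141, -0.059, 0.002]
ft_force: [-0.1, 0.1, 3.3]
finger_gap: 9.3
grasp_force: 39.8
```

move_arm([
  {"x":0,"y":0,"z":0.05,"roll":0},
  {"x":0,"y":0,"z":0.1,"roll":0},
  {"x":0,"y":0,"z":0.15,"roll":0},
  {"x":0,"y":0,"z":0.15,"roll":0},
  {"x":0,"y":0,"z":0.15,"roll":0},
])

```text
t: 9.6
tcp_pos: [533.3, -57.3, 79.9]
orientation: [3.141, 0.059, 0.001]
ft_force: [-2.5, 0.5, 6.2]
finger_gap: 8.8
grasp_force: 40.1
```

Seated: TCP at 79.9 as predicted, 6 N on the floor. Release and rise.

move_arm([
  {"x":0,"y":0,"z":0,"roll":0},
  {"x":0,"y":0,"z":0,"roll":0},
  {"x":0,"y":0,"z":0,"roll":0},
  {"x":0,"y":0,"z":0,"roll":0},
  {"x":0,"y":0,"z":0,"roll":0},
], jaw=0)

```text
t: 10.1
tcp_pos: [532.9, -57.3, 79.2]
orientation: [-3.141, -0.059, 0.0]
ft_force: [0.9, -0.5, -0.2]
finger_gap: 42.9
grasp_force: 0.0
```

move_arm([
  {"x":0,"y":0,"z":-2,"roll":0},
  {"x":0,"y":0,"z":-5,"roll":0},
  {"x":0,"y":0,"z":-8,"roll":0},
  {"x":0,"y":0,"z":-11,"roll":0},
  {"x":0,"y":0,"z":-13,"roll":0},
])

```text
t: 10.6
tcp_pos: [533.8, -57.5, 211.9]
orientation: [3.14, 0.059, 0.004]
ft_force: [0.6, -0.4, 0.6]
finger_gap: 42.8
grasp_force: 0.0
```

Run:
```python
from h import *
s=ctrl.read_state(); print(s['t'],s['tcp_pos'],s['q'],s['finger_gap'])
snap('wrist','w6'); snap('side','s6')
g=cv2.cvtColor(cv2.imread('pics/w6.png'),cv2.COLOR_BGR2GRAY).astype(int)
print(proj('w6',[[532-20,-58,80],[532-13,-58,102],[532+13,-58,102],[532+20,-58,80]]).round(1))
m=(g<60).astype(np.uint8)[100:300]; 
for v in range(130,240,6):
    u=np.where(g[v,285:350]<60)[0]+285; print(v,(u.min(),u.max()) if len(u) else None,end=' ')
g=cv2.cvtColor(cv2.imread('pics/s6.png'),cv2.COLOR_BGR2GRAY).astype(int)
print()
for v in range(186,216,2): print(v,g[v,324:354])
print(proj('s6',[[512,-58,80],[552,-58,80],[519,-58,102],[545,-58,102]]).round(1).tolist())
# rack plan
tool([434,245,210],None)
```

```text
10.6 [533.83809686 -57.46960812 211.85396267] [-2.54149305e-01  2.22757837e-02  1.78036622e+00 -1.48741885e-05
  1.33605899e+00  1.27885112e+00] 42.79221893172837
[[317.  208.7]
 [317.3 209.6]
 [318.3 183.7]
 [318.5 171.4]]
130 None 136 None 142 None 148 None 154 (np.int64(308), np.int64(327)) 160 (np.int64(285), np.int64(327)) 166 (np.int64(307), np.int64(327)) 172 (np.int64(308), np.int64(349)) 178 (np.int64(308), np.int64(349)) 184 (np.int64(308), np.int64(349)) 190 (np.int64(308), np.int64(349)) 196 (np.int64(308), np.int64(349)) 202 (np.int64(308), np.int64(335)) 208 (np.int64(309), np.int64(326)) 214 None 220 None 226 None 232 None 238 None 
186 [123 119 126 123  94  23  24  23  39  94 114 101  97 104 108 104  71  43
  63  60  63  79 101 109 101  94 131 190 206 203]
188 [120 120 119  79   7  22  27  87 115 114 108 106 105 104  91  64  70  94
 104 109 112 104 105  99 101 109 172 210 202 201]
190 [118 124 104  52  24  21  87 119 108 104 104 106 104  80  64  94 108 105
 102 108 106  99 105  98 104 177 213 202 200 201]
192 [120 123 127 119  86  70  97 115 108 106 106  85  56  77 10
[... 885 characters left out ...]
4  28   9   5  21
  22  27  33   5   9   7  20  84 110 174 209 205]
208 [112 108 114  86  33  17  23  15  15  17  26  45  49  52  60  62  64  74
  73  65  19   1  21  24   7  77 114 111 168 211]
210 [ 89 105 103  91  29  22  35  31  26  23  25  65  61  74  65  70  71  68
  76  55  24  15  12  11  22  93 122 114 170 209]
212 [ 93 168 205 173  19  11  28  22  19  27  43  61  67  65  46  42  38  12
  23  24  10  16   5  23  23  90 117 133 184 207]
214 [129  91 171 173  36  13  22  24  13  18  35  60  56  34  21  22  38  42
  45  54  42  37  39  16  29 180 226 211 203 200]
[[332.1, 203.8], [347.4, 201.2], [334.9, 196.5], [345.0, 194.8]]
t 10.7 psi -87.83 shift cm [ -8.97 -30.64   0.19] roll None
```

The cassette is seated: block top and shoulder are at the predicted rows. Go above the stoppered-cell end of the rack.

move_arm([
  {"x":-1.1,"y":-4.8,"z":0,"roll":-0.14},
  {"x":-2.2,"y":-9.6,"z":0,"roll":-0.28},
  {"x":-3.4,"y":-14.4,"z":0,"roll":-0.42},
  {"x":-4.5,"y":-19.2,"z":0,"roll":-0.56},
  {"x":-5.6,"y":-24,"z":0,"roll":-0.7},
])

```text
t: 11.2
tcp_pos: [466.5, 182.0, 207.9]
orientation: [-2.927, -1.14, 0.002]
ft_force: [1.2, 0.1, -0.9]
finger_gap: 42.8
grasp_force: 0.0
```

move_arm([
  {"x":1.4,"y":-2.8,"z":0,"roll":-0.14},
  {"x":2.9,"y":-5.7,"z":0,"roll":-0.28},
  {"x":4.3,"y":-8.5,"z":0,"roll":-0.42},
  {"x":4.8,"y":-9.4,"z":0,"roll":-0.56},
  {"x":4.8,"y":-9.4,"z":0,"roll":-0.65},
])

```text
t: 11.7
tcp_pos: [438.9, 283.8, 207.6]
orientation: [-2.406, -2.018, 0.003]
ft_force: [0.1, -1.0, 0.1]
finger_gap: 42.4
grasp_force: 0.0
```

move_arm([
  {"x":0,"y":0,"z":1,"roll":0},
  {"x":0,"y":0,"z":2,"roll":0},
  {"x":0,"y":0,"z":3,"roll":0},
  {"x":0,"y":0,"z":3,"roll":0},
  {"x":0,"y":0,"z":3,"roll":0},
])

```text
t: 12.2
tcp_pos: [440.0, 281.8, 178.6]
orientation: [-2.416, -2.007, 0.002]
ft_force: [-0.7, 1.4, 0.6]
finger_gap: 43.0
grasp_force: 0.0
```

Run:
```python
from h import *
print('tip',cast('w4',(233,124.7),56))
s=ctrl.read_state(); print(s['t'],s['tcp_pos'],s['orientation'],s['q'])
snap('wrist','w7')
a=cv2.imread('pics/w7.png')
cv2.imwrite('pics/w7c.png',cv2.resize(a[110:310,220:420],(600,600),interpolation=cv2.INTER_CUBIC))
```

```text
tip [529.25453374  27.87127707  56.        ]
12.2 [440.04664448 281.84190822 178.56095036] [-2.41607255e+00 -2.00746167e+00  1.99677806e-03] [4.18666487e-01 2.08395549e-02 1.84648105e+00 6.57686928e-06
 1.27559465e+00 6.02885875e-01]
```

View pics/w7c.png

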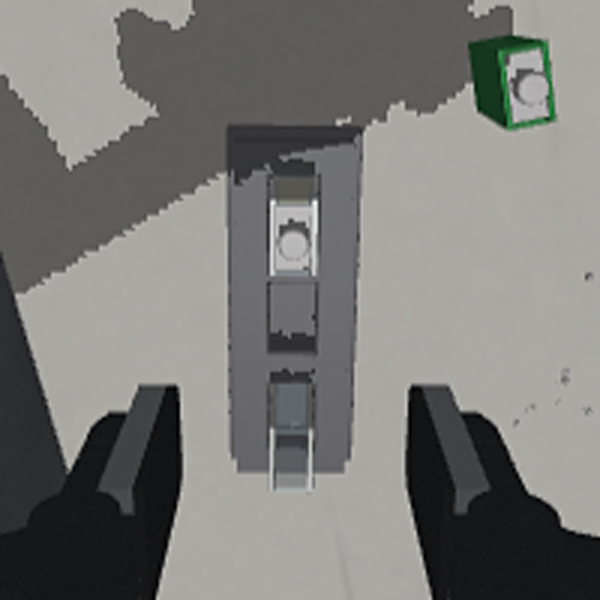

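Candidates: upper cell (crop 293,240) has a round white stopper in a non-green body. The lower cell (292,440) is open and the cell at (512,85) is green. The upper one is the cell meant.

Run:
```python
from h import *
f=lambda u,v:(220+u/3-.3,110+v/3-.3)
for uv,z in [((294,243),62),((293.5,198),54),((293.5,277),54),((269,240),54),((318,240),54)]: print(uv,cast('w7',f(*uv),z).round(1))
g=cv2.cvtColor(cv2.imread('pics/w7.png'),cv2.COLOR_BGR2GRAY)
# rack side edges -> azimuth
L=[cast('w7',f(*p),20)[:2] for p in [(228,170),(234,460),(360,170),(350,460)]]; L=np.array(L).round(1); print(L)
c=(L[0]+L[2])/2-(L[1]+L[3])/2; print('rack az',np.degrees(np.arctan2(c[1],c[0])))
c=cast('w7',f(294,243),62); 
A=cast('w7',f(293.5,198),54);B=cast('w7',f(293.5,277),54); print('cell mid',(A+B)/2, np.degrees(np.arctan2(*(A-B)[1::-1])))
tool([*((A+B)/2)[:2],24],-10.4)
```

```text
(294, 243) [440.8 283.1  62. ]
(293.5, 198) [443. 296.  54.]
(293.5, 277) [438. 269.  54.]
(269, 240) [432.3 283.4  54. ]
(318, 240) [448.4 280.4  54. ]
[[419.8 302.9]
 [397.1 184.2]
 [467.4 294. ]
 [444.  175.5]]
rack az 79.00163147286327
cell mid [440.49021995 282.51376461  54.        ] 79.39598727850223
t 12.25 psi -10.55 shift cm [ 0.04  0.   15.52] roll -0.003
```

Cell at (440.6, 282.7), and the TCP is already above it within 1 mm. Descend in two steps.

move_arm([
  {"x":0.04,"y":0,"z":3.5,"roll":0},
  {"x":0.04,"y":0,"z":7,"roll":0},
  {"x":0.04,"y":0,"z":10,"roll":0},
  {"x":0.04,"y":0,"z":12,"roll":0},
  {"x":0.04,"y":0,"z":13,"roll":0},
])

```text
t: 12.75
tcp_pos: [439.5, 282.2, 47.7]
orientation: [-2.415, -2.008, 0.003]
ft_force: [-0.4, -0.3, -0.5]
finger_gap: 42.9
grasp_force: 0.0
```

move_arm([
  {"x":0,"y":0,"z":0.6,"roll":0},
  {"x":0,"y":0,"z":1.2,"roll":0},
  {"x":0,"y":0,"z":1.8,"roll":0},
  {"x":0,"y":0,"z":2.2,"roll":0},
  {"x":0,"y":0,"z":2.2,"roll":0},
])

```text
t: 13.25
tcp_pos: [440.3, 282.7, 27.1]
orientation: [-2.415, -2.009, 0.0]
ft_force: [0.1, 0.3, -0.7]
finger_gap: 42.8
grasp_force: 0.0
```

move_arm([
  {"x":0,"y":0,"z":0,"roll":0},
  {"x":0,"y":0,"z":0,"roll":0},
  {"x":0,"y":0,"z":0,"roll":0},
  {"x":0,"y":0,"z":0,"roll":0},
  {"x":0,"y":0,"z":0,"roll":0},
])

```text
t: 13.75
tcp_pos: [440.4, 282.7, 27.4]
orientation: [2.415, 2.009, 0.0]
ft_force: [-0.2, -0.2, 0.6]
finger_gap: 42.6
grasp_force: 0.0
```

move_arm([
  {"x":0,"y":0,"z":0.2,"roll":0},
  {"x":0,"y":0,"z":0.3,"roll":0},
  {"x":0,"y":0,"z":0.3,"roll":0},
  {"x":0,"y":0,"z":0.3,"roll":0},
  {"x":0,"y":0,"z":0.3,"roll":0},
])

```text
t: 14.25
tcp_pos: [440.4, 282.7, 24.3]
orientation: [-2.415, -2.009, -0.0]
ft_force: [0.4, -0.2, -0.4]
finger_gap: 42.9
grasp_force: 0.0
```

move_arm([
  {"x":0,"y":0,"z":0,"roll":0},
  {"x":0,"y":0,"z":0,"roll":0},
  {"x":0,"y":0,"z":0,"roll":0},
  {"x":0,"y":0,"z":0,"roll":0},
  {"x":0,"y":0,"z":0,"roll":0},
], jaw=-1, squeeze=35)

```text
t: 14.75
tcp_pos: [440.5, 282.7, 24.4]
orientation: [2.415, 2.009, 0.001]
ft_force: [0.9, -0.2, 1.6]
finger_gap: 15.3
grasp_force: 36.2
```

move_arm([
  {"x":0,"y":0,"z":0,"roll":0},
  {"x":0,"y":0,"z":0,"roll":0},
  {"x":0,"y":0,"z":0,"roll":0},
  {"x":0,"y":0,"z":0,"roll":0},
  {"x":0,"y":0,"z":0,"roll":0},
])

```text
t: 15.25
tcp_pos: [440.5, 282.8, 24.4]
orientation: [2.415, 2.009, 0.0]
ft_force: [-0.6, 0.2, 1.9]
finger_gap: 15.4
grasp_force: 36.3
```

Cell gripped (gap 15.4 mm, 36 N). Lift straight out, then travel above the gap.

move_arm([
  {"x":0,"y":0,"z":-1,"roll":0},
  {"x":0,"y":0,"z":-3.5,"roll":0},
  {"x":0,"y":0,"z":-7.5,"roll":0},
  {"x":0,"y":0,"z":-12,"roll":0},
  {"x":0,"y":0,"z":-16,"roll":0},
])

```text
t: 15.75
tcp_pos: [440.0, 282.6, 186.7]
orientation: [2.415, 2.009, 0.0]
ft_force: [0.2, 0.5, -0.6]
finger_gap: 15.3
grasp_force: 36.1
```

move_arm([
  {"x":-3.5,"y":1.8,"z":0,"roll":0},
  {"x":-8,"y":4.1,"z":0,"roll":0},
  {"x":-12.4,"y":6.4,"z":0,"roll":0},
  {"x":-16.8,"y":8.6,"z":0,"roll":0},
  {"x":-21.2,"y":10.9,"z":0,"roll":0},
])

```text
t: 16.25
tcp_pos: [508.8, 52.7, 184.9]
orientation: [2.415, 2.01, 0.001]
ft_force: [0.4, 0.8, 0.6]
finger_gap: 15.4
grasp_force: 36.1
```

move_arm([
  {"x":-3.2,"y":1.7,"z":0,"roll":-0.08},
  {"x":-5.5,"y":2.8,"z":0,"roll":-0.16},
  {"x":-6.4,"y":3.3,"z":0,"roll":-0.22},
  {"x":-6.4,"y":3.3,"z":0,"roll":-0.22},
  {"x":-6.4,"y":3.3,"z":0,"roll":-0.22},
])

```text
t: 16.75
tcp_pos: [529.4, -14.3, 184.4]
orientation: [-2.182, -2.259, 0.0]
ft_force: [-0.9, 0.5, -0.1]
finger_gap: 15.3
grasp_force: 36.1
```

Run:
```python
from h import *
s=ctrl.read_state(); print(s['t'],s['tcp_pos'],s['orientation'],s['q'],s['finger_gap'],s['grasp_force'])
snap('wrist','w8'); snap('side','s8'); snap('scene','c8')
a=cv2.imread('pics/w8.png'); b=cv2.imread('pics/s8.png')
cv2.imwrite('pics/w8c.png',np.hstack([cv2.resize(a[70:330,215:425],(484,600),interpolation=cv2.INTER_CUBIC),cv2.resize(b[150:270,300:362],(310,600),interpolation=cv2.INTER_CUBIC)]))
print(proj('w8',[[530,-15.3,56],[531.5,-57.3,102],[529,25,56]]).round(1))
tool([530,-15.3,100],2.1)
```

```text
16.75 [529.39233672 -14.25914549 184.38926792] [-2.18193959e+00 -2.25931286e+00  1.40612014e-05] [-1.76132924e-01  3.15587043e-02  1.82409992e+00  3.85394926e-04
  1.28650039e+00 -2.11080595e-01] 15.322009133978234 36.10484182834625
[[317.7 189.8]
 [317.8 248.5]
 [318.1 150. ]]
t 16.9 psi 2.14 shift cm [-0.18  0.05  8.44] roll 0.001
```

View pics/w8c.png

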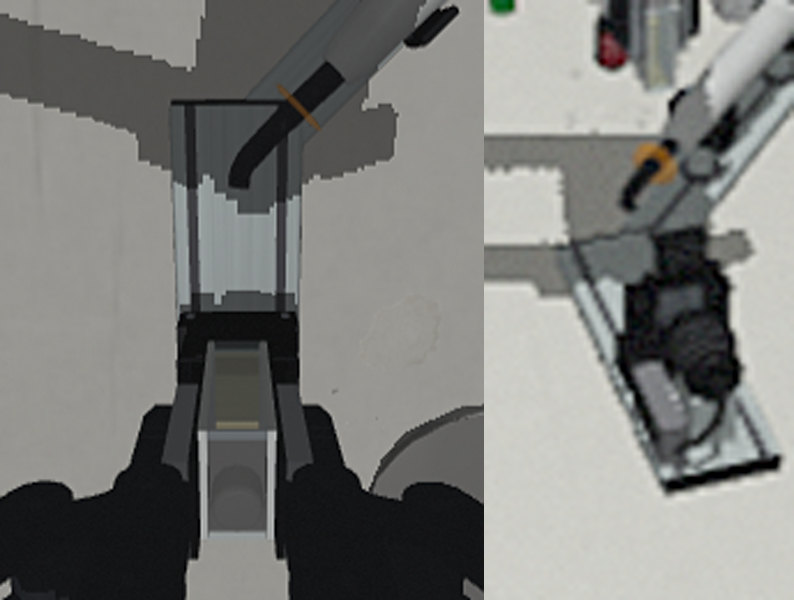

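The cell is held cleanly between the fingers with the frosted faces gripped. Light tip end is at crop (239,187), rail end edge at row 101, and holder front face starts at row 313. Convert these to fix the mid-gap.

Run:
```python
from h import *
k=484/210; f=lambda u,v:(215+u/k-.3,70+v/(600/260)-.3)
print('tip',[cast('w8',f(239,187),z).round(1) for z in (52,56,60)])
print('rail end',cast('w8',f(172,101),12).round(1),cast('w8',f(290,101),12).round(1))
print('holder front',[cast('w8',f(237,313),z).round(1) for z in (12,68)])
for v in (220,300): print('rail sides',[cast('w8',f(u,v),12).round(1) for u in ((175,300) if v==220 else (179,299))])
print('tip sides',[cast('w8',f(u,180),57).round(1) for u in (230,250)])
s=ctrl.read_state(); M=R.from_rotvec(s['orientation']).as_matrix()
# cell front foot edge in hand: underside front at tool z 18.4, x +13
P=cast('w8',f(237,343),s['tcp_pos'][2]-18.4); print('cell front foot, tool',(M.T@(P-s['tcp_pos'])).round(1), P.round(1))
print([ (M.T@(cast('w8',f(u,343),s['tcp_pos'][2]-18.4)-s['tcp_pos'])).round(1)[1] for u in (208,267)])
```

```text
tip [array([529.3,  23.7,  52. ]), array([529.3,  24.3,  56. ]), array([529.3,  24.8,  60. ])]
rail end [496.6  57.3  12. ] [552.2  59.1  12. ]
holder front [array([530.8, -47.4,  12. ]), array([530.2, -27.8,  68. ])]
rail sides [array([498.2,   0.5,  12. ]), array([560.5,   2.7,  12. ])]
rail sides [array([500.5, -41.3,  12. ]), array([562.7, -39.2,  12. ])]
tip sides [array([525.4,  27.2,  57. ]), array([533.8,  27.5,  57. ])]
cell front foot, tool [11.4  0.5 18.4] [529.5  -2.2 166. ]
[np.float64(-7.4), np.float64(8.6)]
```

Mid-gap is at about (530.1,-15.3). Tiny correction, then descend in stages.

move_arm([
  {"x":-0.04,"y":0.07,"z":1,"roll":0},
  {"x":-0.04,"y":0.07,"z":3.5,"roll":0},
  {"x":-0.04,"y":0.07,"z":6,"roll":0},
  {"x":-0.04,"y":0.07,"z":8,"roll":0},
  {"x":-0.04,"y":0.07,"z":9,"roll":0},
])

```text
t: 17.4
tcp_pos: [528.6, -14.1, 91.5]
orientation: [-2.177, -2.26, 0.004]
ft_force: [-0.8, -0.5, -0.3]
finger_gap: 15.5
grasp_force: 36.1
```

move_arm([
  {"x":0,"y":0,"z":0.5,"roll":0},
  {"x":0,"y":0,"z":1.3,"roll":0},
  {"x":0,"y":0,"z":2.1,"roll":0},
  {"x":0,"y":0,"z":2.9,"roll":0},
  {"x":0,"y":0,"z":3.4,"roll":0},
])

```text
t: 17.9
tcp_pos: [530.4, -14.9, 59.7]
orientation: [-2.18, -2.262, 0.0]
ft_force: [-1.0, 0.1, -0.2]
finger_gap: 15.5
grasp_force: 36.1
```

move_arm([
  {"x":0,"y":0,"z":0,"roll":0},
  {"x":0,"y":0,"z":0,"roll":0},
  {"x":0,"y":0,"z":0,"roll":0},
  {"x":0,"y":0,"z":0,"roll":0},
  {"x":0,"y":0,"z":0,"roll":0},
])

```text
t: 18.4
tcp_pos: [530.7, -14.9, 60.6]
orientation: [2.18, 2.262, 0.001]
ft_force: [-0.7, 0.2, 0.1]
finger_gap: 15.8
grasp_force: 36.1
```

move_arm([
  {"x":0,"y":-0.04,"z":0.3,"roll":0},
  {"x":0,"y":-0.04,"z":0.6,"roll":0},
  {"x":0,"y":-0.04,"z":0.9,"roll":0},
  {"x":0,"y":-0.04,"z":1.02,"roll":0},
  {"x":0,"y":-0.04,"z":1.02,"roll":0},
])

```text
t: 18.9
tcp_pos: [529.8, -14.9, 49.7]
orientation: [-2.18, -2.262, 0.001]
ft_force: [-0.0, -0.6, -1.0]
finger_gap: 15.4
grasp_force: 36.1
```

move_arm([
  {"x":0,"y":0,"z":0,"roll":0},
  {"x":0,"y":0,"z":0,"roll":0},
  {"x":0,"y":0,"z":0,"roll":0},
  {"x":0,"y":0,"z":0,"roll":0},
  {"x":0,"y":0,"z":0,"roll":0},
])

```text
t: 19.4
tcp_pos: [530.2, -14.9, 50.2]
orientation: [2.18, 2.262, 0.0]
ft_force: [-0.6, 0.4, -0.5]
finger_gap: 15.3
grasp_force: 36.1
```

Run:
```python
from h import *
s=ctrl.read_state(); print(s['t'],s['tcp_pos'],s['orientation'],s['ft_force'],s['finger_gap'],s['grasp_force'])
snap('wrist','w9')
g=cv2.cvtColor(cv2.imread('pics/w9.png'),cv2.COLOR_BGR2GRAY).astype(int)
print('tip pred, cell top front/back pred',proj('w9',[[529,24.5,56],[530,-2.1,80],[531,-28,80],[531.5,-44,80]]).round(1).tolist())
print([(v,g[v,318]) for v in range(60,300,3)])
```

```text
19.4 [530.15435007 -14.93765433  50.19179318] [2.17984082e+00 2.26204952e+00 1.69418308e-04] [-0.61059736  0.40135047 -0.45720506] 15.286741398329195 36.10708236694336
tip pred, cell top front/back pred [[317.0, 186.4], [317.0, 256.2], [317.1, 303.3], [317.0, 329.8]]
[(60, np.int64(85)), (63, np.int64(86)), (66, np.int64(87)), (69, np.int64(87)), (72, np.int64(87)), (75, np.int64(87)), (78, np.int64(86)), (81, np.int64(86)), (84, np.int64(86)), (87, np.int64(86)), (90, np.int64(86)), (93, np.int64(87)), (96, np.int64(87)), (99, np.int64(87)), (102, np.int64(86)), (105, np.int64(87)), (108, np.int64(86)), (111, np.int64(87)), (114, np.int64(45)), (117, np.int64(13)), (120, np.int64(79)), (123, np.int64(79)), (126, np.int64(79)), (129, np.int64(80)), (132, np.int64(79)), (135, np.int64(79)), (138, np.int64(78)), (141, np.int64(79)), (144, np.int64(80)), (147, np.int64(79)), (150, np.int64(79)), (153, np.int64(80)), (156, np.int64(82)), (159, np.int64(17)), (162, np.int64(21)), (165, np.int64(22)), (168, np.int64(22)), (171, np.int64(23)), (174, np.int64(22)), (177, np.int64(21)), (180, np.int64(23)), (183, np.int64(21)), (186, np.int64(23)), (189, np.int64(38)), (192, np.int64(79)), (195, np.int64(78)), (198, np.int64(79)), (201, np.int64(79)), (204, np.int64(78)), (207, np.int64(78)), (210, np.int64(77)), (213, np.int64(78)), (216, np.int64(78)), (219, np.int64(77)), (222, np.int64(92)), (225, np.int64(81)), (228, np.int64(81)), (231, np.int64(81)), (234, np.int64(82)), (237, np.int64(85)), (240, np.int64(85)), (243, np.int64(85)), (246, np.int64(84)), (249, np.int64(83)), (252, np.int64(90)), (255, np.int64(106)), (258, np.int64(113)), (261, np.int64(85)), (264, np.int64(85)), (267, np.int64(86)), (270, np.int64(86)), (273, np.int64(77)), (276, np.int64(77)), (279, np.int64(77)), (282, np.int64(85)), (285, np.int64(86)), (288, np.int64(86)), (291, np.int64(86)), (294, np.int64(86)), (297, np.int64(86))]
```

Tip end and cell front edge lie at the predicted rows, leaving about 25 mm free on the light side and 26 mm to the cassette. The grip is steady and nothing is touching. Hand in.

```bash
python3 -c "
from plant import ctrl
print(ctrl.hand_in())"
```

```text
the job is handed in; nothing more can be done
None
```

I handed the job in at about 19.4 s with the cassette fully home and released in the slot and the stoppered cell held by its frosted faces at mid-gap at beam height; nothing else was disturbed that I could see, and no verdict was returned.

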